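# Stone disc display under a clear cover

## Task

Slide the three stone discs off their steps onto the round marble plate to make one centred stack: first the green disc from the lowest step, then the red one from the middle step, last the blue one from the highest step, each lying flat and centred over the plate to within a centimetre. Then set the clear cover upright over the stack, standing centred on the plate with its rim fully down, let go of it, and leave the other pieces where they stand. Do not let the cover tip over.

Things in the scene. Friction and masses are not known exactly. Their poses are not given: they have to be found in the camera images.
- plate: fixed round marble plate, 144 mm diameter, 12 mm thick, flat top. Origin: centre of its underside, on the table. The three steps stand at its left, right and far side as seen from the robot; the near side is free.
- step_low: fixed square step, 130 x 130 mm, 15 mm high, wooden with a flat dark top; stands beside the plate (left, right or far side of the plate, its near edge about 7 to 15 mm beyond the plate's rim; which of the three steps is at which side changes). Origin: centre of its underside, on the table; z up.
- step_mid: fixed square step, 130 x 130 mm, 31 mm high, wooden with a flat dark top; stands beside the plate (left, right or far side of the plate, its near edge about 7 to 15 mm beyond the plate's rim; which of the three steps is at which side changes). Origin: centre of its underside, on the table; z up.
- step_high: fixed square step, 130 x 130 mm, 47 mm high, wooden with a flat dark top; stands beside the plate (left, right or far side of the plate, its near edge about 7 to 15 mm beyond the plate's rim; which of the three steps is at which side changes). Origin: centre of its underside, on the table; z up.
- disc_green: loose polished green stone disc with concentric bands, 96 mm diameter, 16 mm thick, about 0.3 kg, too wide to grip across; starts flat on the lowest step. Origin: centre of its underside; z up.
- disc_red: loose polished red-brown stone disc with concentric bands, 96 mm diameter, 16 mm thick, about 0.3 kg, too wide to grip across; starts flat on the middle step. Origin: centre of its underside; z up.
- disc_blue: loose polished blue-grey stone disc with concentric bands, 96 mm diameter, 16 mm thick, about 0.3 kg, too wide to grip across; starts flat on the highest step. Origin: centre of its underside; z up.
- cover: loose clear plastic cover, a round cup upside down, 128 mm outside diameter, 122 mm inside, 66 mm high (62 mm inside), with a dark wooden knob on its top centre: knob 30 mm diameter, from 72 to 96 mm above the rim, on a thin brass neck. 0.22 kg. Origin: centre of its open lower rim; z up. Starts on the table beyond the plate, at the far left or far right corner between two steps.
- figure: bystander, loose: grey-green stone figurine, 64 mm diameter, 107 mm tall, in the other far corner. Origin: centre of its underside.
- tower: bystander, loose: violet pointed stone tower, 38 mm diameter, 105 mm tall, behind the left step. Origin: centre of its underside.
- bowl: bystander, loose: white bowl of pebbles, 84 mm diameter, 40 mm high, behind the right step. Origin: centre of its underside.
- jar: bystander, loose: amber glass jar, 66 mm diameter, 90 mm tall, far to the left. Origin: centre of its underside.
- geode: bystander, loose: brown geode, 94 mm diameter, 45 mm high, far to the right. Origin: centre of its underside.
- gift_box: bystander, loose: cardboard box 75 x 55 x 40 mm, far to the left. Origin: centre of its underside.
- egg: bystander, loose: orange stone egg on a foot, 50 mm diameter, 70 mm tall, far to the right. Origin: centre of its underside.
Mind the look-alikes: they are no part of the job. What is shaped like the disc_blue but purple is not meant. Of the things that look like the plate, take the one that is farthest to the robot's right at the start.

How it is judged:
On the way, in this order (a step that is already met when the one before it is completed fails the run):
1. the green disc lies flat and centred on the plate, still uncovered (horizontal distance between disc_green and plate below 0.01 m and z of disc_green in the frame of plate between 0.009 and 0.015 m and angle between disc_green's own z axis and vertical below 0.06 rad and horizontal distance between cover and plate above 0.12 m), for 0.2 s.
2. the red disc lies flat and centred on the green one, still uncovered (all of step 1 and horizontal distance between disc_red and plate below 0.01 m and z of disc_red in the frame of plate between 0.025 and 0.031 m and angle between disc_red's own z axis and vertical below 0.06 rad), for 0.2 s.
3. the blue disc lies flat and centred on the red one, still uncovered (all of step 2 and horizontal distance between disc_blue and plate below 0.01 m and z of disc_blue in the frame of plate between 0.041 and 0.047 m and angle between disc_blue's own z axis and vertical below 0.06 rad), for 0.2 s.
At the end, for the whole second after the job is handed in: From the plate up, green, red, blue discs lie flat (0.06 rad), at their heights within 3 mm and within 10 mm of the plate's centre; the cover stands over them, upright (0.05 rad), rim on the plate within 3 mm, within 10 mm of its centre; all at rest (horizontal distance between each of disc_green, disc_red, disc_blue, cover and plate below 0.01 m and z of disc_green in the frame of plate between 0.009 and 0.015 m and angle between each of disc_green, disc_red, disc_blue's own z axis and vertical below 0.06 rad and z of disc_red in the frame of plate between 0.025 and 0.031 m and z of disc_blue in the frame of plate between 0.041 and 0.047 m and z of cover in the frame of plate between 0.009 and 0.015 m and angle between cover's own z axis and vertical below 0.05 rad and linear speed of each of disc_green, disc_red, disc_blue, cover below 0.02 m/s); the robot touches nothing.
It fails at once if a bystander is shifted by more than 25 mm (distance of any of figure, tower, bowl, jar, geode, gift_box, egg from where it was at the start of the episode above 0.025 m).
It fails at once if the cover tips over (more than 0.6 rad from upright) (angle between cover's own z axis and vertical above 0.6 rad).
It also fails if it takes over 72 s, if anything falls off the work surface, if the arm or the gripper's body presses on something with over 40 N, if the wrist force passes 120 N, or if a joint passes its speed limit or range.

## Robot

A 7-joint arm with a two-finger parallel gripper is mounted at the origin on the work surface. World frame = base frame: x ahead of the robot, y to its left, z up, the work surface at z = 0. Lengths are in m, angles in rad, forces in N, time in s.
With the tool pointing down it reaches from about 0.4 to 0.85 m from the base axis. Payload 4.5 kg.
Tool frame: the origin (TCP) lies midway between the tips of the shut fingers; the grasp point (between the pads) lies 19 mm behind it; z points along the fingers, y is the line along which they close (so a half turn about z gives the same grasp; the last joint's range is limited). The gripper opens to 85 mm and grips with 20 to 120 N. Pads are 22 mm wide; open, the fingers measure 114 mm over their backs; the gripper's body (76 mm by 85 mm) begins 54 mm behind the grasp point. The pads swing forward as they close: fully open they stand 13 mm farther back than shut.
Start: joints at [1.363, 0.689, -0.195, 1.565, 0.157, 0.902, -0.215], TCP at [0.15, -0.607, 0.193] pointing down, gripper open.
Joint ranges: [-3.01, 3.01], [-0.46, 2.08], [-1.47, 1.51], [0.13, 2.56], [-1, 4.14], [0.04, 2.09], [-2.66, 2.66]. Speed limits (rad/s): [2.57, 2.57, 3.14, 3.14, 3.14, 3.14, 3.14].

## Interface

Orientations are given as a unit quaternion [x, y, z, w].
In Python, from rig import readout, vision, r gives the robot as it stands.
- The arm moves only by the tool play_rows, never from a script. Its argument "targets" is a list of rows, each a list of 7 numbers: the closure, from -1 (fully open) to 1 (shut), then the shift along the tool's x, y, z as a fraction of full scale, then the turn, a rotation vector about the tool's x, y, z as a fraction of full scale. A call has 1 to 10 rows; each row is the pose to reach, as a shift and turn from the pose commanded when the call began, along the tool's axes at that moment, turning the shorter way round; what a row does not reach only later rows make up. Full scale, the value 1, is 75 cm for a shift and 180 degrees for a turn. A row lasts 1/8 s, in which the tool goes at most 62.5 mm and 10.7 degrees, less where a joint would pass 70% of its speed; a pose out of reach is approached as far as the arm can. A call with a number of a shift or a turn outside -1 to 1 is refused whole. A call with a gripper value outside its range is refused whole. The fingers move at their own pace and stop on an object; "squeeze" is the grip in N (left out, the last holds). Time passes only in rows, so rows that repeat a pose let the fingers close. It gives the time, the measured TCP pose, the force, the opening and the grip force at its end, in the units of the state.
- readout.sense(): the state, without advancing time (a new reading comes with each control period).
- vision.capture(name): name is "scene" or "top" or "wrist"; returns the picture (420x560x3 uint8, blue, green, red); there is no depth.
- vision.camera_params(name): a dict with "fov_y" (degrees; the focal length in pixels is half the picture's height over the tangent of half this angle, whatever the lens; pixels are square), "cx", "cy" (the principal point, pixels), "rvec" (rotation vector, rad) and "tvec" (3), from world to camera coordinates, as OpenCV has them. Camera axes: x right, y down, z forward; pixel columns grow to the right and rows downward; lengths in m; the calibration is good to about 2 mm. A picture is of the moment at which its call begins: read the wrist's pose just before it. camera_params takes no time and is no camera call; for the wrist camera it gives the pose at the moment of the call.
- r.finish_job(): hands the job in; it is judged then, once.
The state is a dict: "time_s": time; "q": joint angles; "qd": joint speeds; "tau": joint torques, N m; "ee_pos": TCP position; "eef_rot": TCP orientation; "ft_force": force on the tool from outside, world axes, zero at the start; "ft_torque": the same for the moment, N m; "gripper_width": finger opening in m; "grasp_force": force on a finger pad.
Only numpy, scipy, OpenCV 4.12 (cv2) and the standard library are available. Lean on these libraries where they do the work, as an engineer would, in place of code of your own. Each camera call takes 0.05 s, during which the arm holds its last target. There are 200 camera calls.

## Working session

There is one attempt and no reset: what is moved stays moved. The work goes in short steps, Python scripts to look and compute and a tool call to move; the robot and the scene stay as the last step left them, time stands still between calls to the robot, and variables do not carry over. Pictures are saved under pics/ and viewed, at most 10 in all, crops included, and the job is handed in when it is done.

Besides the shell and the picture viewer there is one more tool, called after "Emit:" as name(argument=value, ...) on one line, values as JSON. play_rows: Moves the arm, as the interface text tells. Its arguments: {"type":"object","properties":{"targets":{"type":"array","items":{"type":"array","items":{"type":"number","minimum":-1,"maximum":1}}},"squeeze":{"type":"number"}},"required":["targets"]}

```bash
ls; mkdir -p pics
python3 - <<'E'
from rig import readout, vision, r
import cv2
s=readout.sense();print(s)
for n in("scene","top","wrist"):
    p=vision.camera_params(n);print(n,p);cv2.imwrite(f"pics/{n}0.png",vision.capture(n))
E
```

```text
pics
{'time_s': 0.0, 'q': array([ 1.36281609,  0.69004934, -0.19451849,  1.56635685,  0.15729109,
        0.90246511, -0.21506636]), 'qd': array([ 5.66829473e-05, -1.90213746e-03, -1.00204018e-04,  7.47544464e-04,
        3.69901044e-04, -4.76794395e-04, -3.20611272e-04]), 'tau': array([-2.49117611e-04, -5.39606631e+01, -1.26655463e+00, -1.58539438e+01,
        9.13988479e-03,  9.63789731e-03, -2.05889057e-05]), 'ee_pos': array([ 0.1494243 , -0.60612932,  0.19244001]), 'eef_rot': array([ 9.92694151e-01,  1.20654182e-01, -1.71338968e-04, -9.28094250e-04]), 'ft_force': array([ 0.18569399, -0.2216342 , -0.63430807]), 'ft_torque': array([0.01538207, 0.02316157, 0.00063196]), 'grasp_force': 0.0, 'gripper_width': 0.08567925077200268}
scene {'fov_y': 53.619404604021675, 'cx': 275.8471015226698, 'cy': 203.1504439170992, 'rvec': array([ 1.95727706,  1.41865362, -0.57737031]), 'tvec': array([-0.18053112, -0.3211201 ,  1.3159634 ])}
top {'fov_y': 54.59949119810253, 'cx': 277.213111711551, 'cy': 206.17307487839355, 'rvec': array([ 2.15958427, -2.14648478,  0.15790643]), 'tvec': array([0.02299991, 0.52076785, 1.12996571])}
wrist {'fov_y': 65.04726116117129, 'cx': 277.0265742586268, 'cy': 215.09081343933423, 'rvec': array([-2.26860923,  1.77674121,  0.28304   ]), 'tvec': array([-0.62491586, -0.04068579,  0.37958825])}
```

Run:
```python
import cv2
a=cv2.imread("pics/top0.png");cv2.imwrite("pics/top0b.png",cv2.resize(a,(800,600),interpolation=cv2.INTER_CUBIC))
```

```text
(no output)
```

View pics/top0b.png

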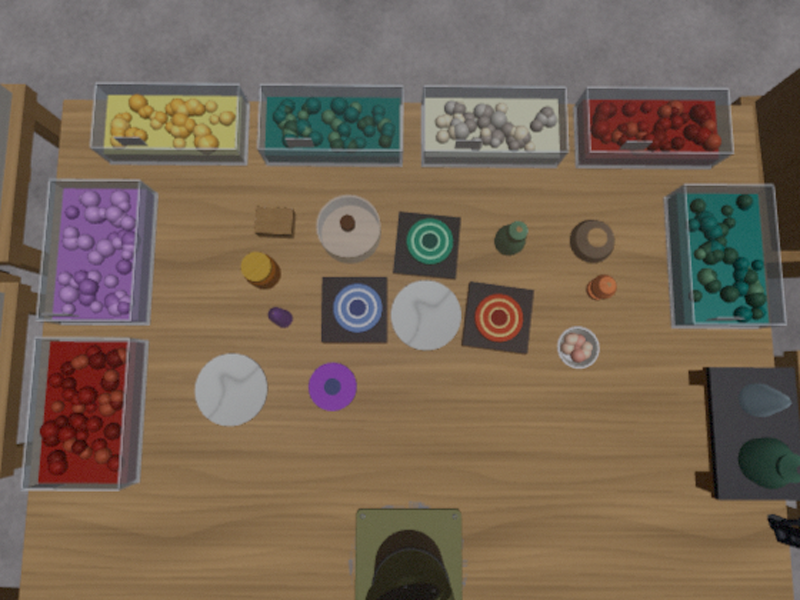

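View pics/scene0.png

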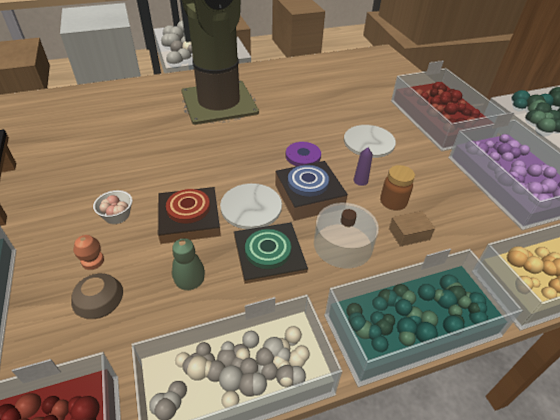

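The top view (800 px scale) shows the target plate at (426,315). Green is on the far step (430,241), blue on the left step (357,308) and red on the right step (499,318). The cover knob is at (347,223). The second plate and the purple disc on the left are decoys.

```bash
cat > h.py <<'E'
import numpy as np, cv2
from scipy.spatial.transform import Rotation as R
from rig import readout, vision, r
def ray(p,uv):
    f=210/np.tan(np.radians(p["fov_y"])/2); M=R.from_rotvec(p["rvec"]).as_matrix()
    d=M.T@np.array([(uv[0]-p["cx"])/f,(uv[1]-p["cy"])/f,1]); return -M.T@p["tvec"],d
def at(p,uv,z):
    c,d=ray(p,uv); return (c+d*(z-c[2])/d[2])[:2]
def proj(p,X):
    f=210/np.tan(np.radians(p["fov_y"])/2)
    c=R.from_rotvec(p["rvec"]).apply(X)+p["tvec"]; return c[:,:2]/c[:,2:]*f+[p["cx"],p["cy"]]
def circ(p,mask,z):
    "circle through the outer outline of the largest blob of the mask, back-projected at height z"
    c=max(cv2.findContours(mask.astype(np.uint8),cv2.RETR_EXTERNAL,cv2.CHAIN_APPROX_NONE)[0],key=cv2.contourArea)
    c=cv2.convexHull(c)
    w=np.array([at(p,q,z) for q in c[:,0].astype(float)])
    A=np.c_[2*w,np.ones(len(w))]; s=np.linalg.lstsq(A,(w**2).sum(1),rcond=None)[0]
    return np.r_[s[:2],np.sqrt(s[2]+s[0]**2+s[1]**2)]
def rel(pos,yaw):
    "shift fractions and turn fractions; yaw = world angle of tool x, tool pointing down"
    s=readout.sense(); T=R.from_quat(s["eef_rot"])
    G=R.from_matrix(np.c_[[np.cos(yaw),np.sin(yaw),0],[np.sin(yaw),-np.cos(yaw),0],[0,0,-1]])
    return np.round(np.r_[T.inv().apply(np.array(pos)-s["ee_pos"])/.75,(T.inv()*G).as_rotvec()/np.pi],4)
E
python3 - <<'E'
from h import *
a=cv2.imread("pics/top0.png");p=vision.camera_params("top")
hsv=cv2.cvtColor(a,cv2.COLOR_BGR2HSV);H,S,V=[hsv[...,i].astype(int) for i in range(3)]
def box(u,v,h):
    m=np.zeros(a.shape[:2],bool);u,v=int(u*.7),int(v*.7);m[v-h:v+h,u-h:u+h]=1;return m
print("plate",circ(p,box(426,315,32)&(S<60)&(V>100),.012))
for n,u,v,z,m in(("green",430,241,.031,S>90),("red",499,318,.047,S>110),("blue",357,308,.063,(S>60)&(H>95))):
    mm=box(u,v,21)&m&(V>70); print(n,circ(p,mm,z))
print("knob",at(p,(347*.7,223*.7),.096))
for n,u,v,z in(("figure",510,246,0.03),("tower",284,318,.02),("bowl",578,347,.04),("bl",402,0,0)):print(n,at(p,(u*.7,v*.7),z))
f=np.vstack([np.hstack([cv2.resize(a[v-45:v+45,u-60:u+60],(400,300),interpolation=cv2.INTER_CUBIC) for u,v in q]) for q in(((298,220),(301,169)),((349,223),(244,159)))])
cv2.imwrite("pics/crop.png",f)
s=readout.sense();T=R.from_quat(s["eef_rot"]).as_matrix();print(T[:,0])
E
```

```text
plate [ 0.48373514 -0.03388549  0.07228978]
green [ 0.6330362  -0.04133125  0.04746266]
red [ 0.47535519 -0.17649857  0.04835795]
blue [0.49150465 0.10230661 0.04802028]
knob [0.65130072 0.12217855]
figure [ 0.62317102 -0.20628188]
tower [0.47350966 0.25201205]
bowl [ 0.41760639 -0.33460852]
bl [1.18789176 0.01624283]
[ 9.70885495e-01  2.39544027e-01 -1.18954461e-04]
```

View pics/crop.png

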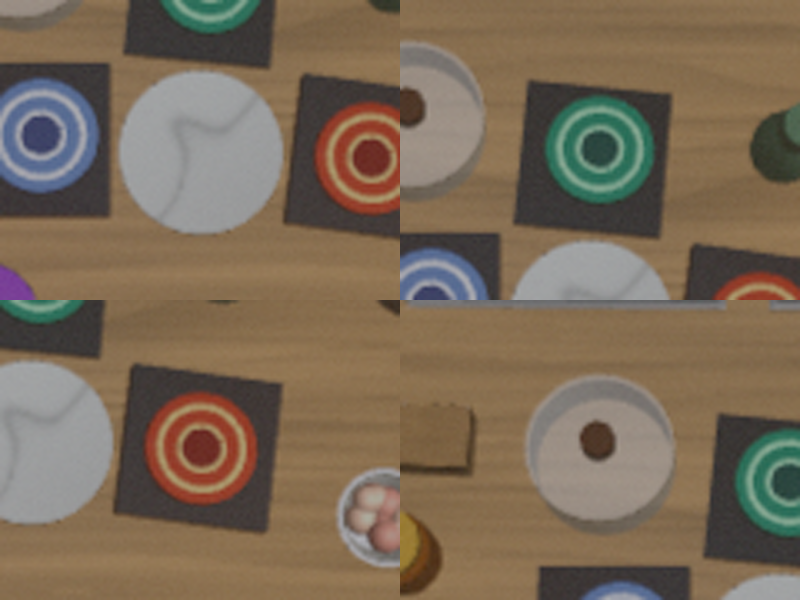

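Run:
```python
from h import *
print(rel((.703,-.0448,.22),-.0497), rel((.5,-.25,.24),-.0497))
```

```text
[ 8.959e-01 -5.501e-01 -3.580e-02 -4.000e-04  1.000e-04  9.280e-02] [ 5.675e-01 -3.494e-01 -6.270e-02 -4.000e-04  1.000e-04  9.280e-02]
```

Emit:
play_rows(targets=[[-0.3,0.5675,-0.3494,-0.0627,-0.0004,0.0001,0.0928],[-0.3,0.8959,-0.5501,-0.0358,-0.0004,0.0001,0.0928],[-0.3,0.8959,-0.5501,-0.0358,-0.0004,0.0001,0.0928],[-0.3,0.8959,-0.5501,-0.0358,-0.0004,0.0001,0.0928],[-0.3,0.8959,-0.5501,-0.0358,-0.0004,0.0001,0.0928],[-0.3,0.8959,-0.5501,-0.0358,-0.0004,0.0001,0.0928],[-0.3,0.8959,-0.5501,-0.0358,-0.0004,0.0001,0.0928],[-0.3,0.8959,-0.5501,-0.0358,-0.0004,0.0001,0.0928],[-0.3,0.8959,-0.5501,-0.0358,-0.0004,0.0001,0.0928],[-0.3,0.8959,-0.5501,-0.0358,-0.0004,0.0001,0.0928]])

```text
time_s: 1.4
ee_pos: [0.5892, -0.1605, 0.2153]
eef_rot: [1.0, -0.025, 0.0, 0.001]
ft_force: [0.2, -1.5, -0.0]
gripper_width: 0.0557
grasp_force: 0.0
```

Emit:
play_rows(targets=[[-0.3,0,0,0,0,0,0],[-0.3,0,0,0,0,0,0]])

```text
time_s: 1.65
ee_pos: [0.5874, -0.1625, 0.2149]
eef_rot: [1.0, -0.025, -0.001, 0.001]
ft_force: [-0.7, -0.8, 0.1]
gripper_width: 0.0558
grasp_force: 0.0
```

Run:
```python
from h import *
print(readout.sense()["ee_pos"],readout.sense()["gripper_width"],rel((.703,-.0448,.018),-.0497))
p=vision.camera_params("wrist");a=vision.capture("wrist");cv2.imwrite("pics/w1.png",a);print(p)
```

```text
[ 0.58737068 -0.16252301  0.21490651] 0.055788555318695546 [ 1.465e-01 -1.649e-01  2.621e-01  6.000e-04  3.000e-04  1.000e-04]
{'fov_y': 65.04726116117129, 'cx': 277.0265742586268, 'cy': 215.09081343933423, 'rvec': array([-2.0016965 ,  2.10431229,  0.33189907]), 'tvec': array([-0.13466267,  0.51831803,  0.58407506])}
```

View pics/w1.png

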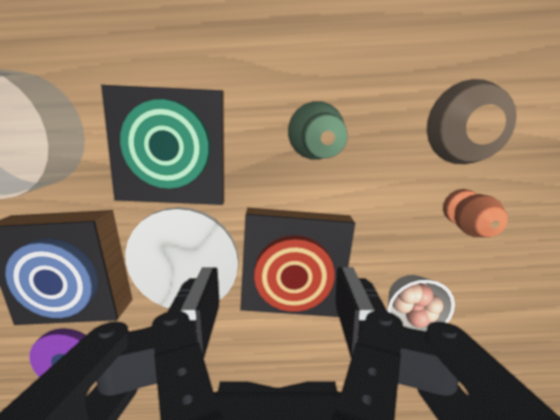

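Emit:
play_rows(targets=[[-0.3,0.1465,-0.1649,0.01,0.0006,0.0003,0.0001],[-0.3,0.1465,-0.1649,0.01,0.0006,0.0003,0.0001],[-0.3,0.1465,-0.1649,0.01,0.0006,0.0003,0.0001],[-0.3,0.1465,-0.1649,0.01,0.0006,0.0003,0.0001],[-0.3,0.1465,-0.1649,0.09,0.0006,0.0003,0.0001],[-0.3,0.1465,-0.1649,0.17,0.0006,0.0003,0.0001],[-0.3,0.1465,-0.1649,0.22,0.0006,0.0003,0.0001],[-0.3,0.1465,-0.1649,0.24,0.0006,0.0003,0.0001],[-0.3,0.1465,-0.1649,0.262,0.0006,0.0003,0.0001],[-0.3,0.1465,-0.1649,0.262,0.0006,0.0003,0.0001]])

```text
time_s: 2.95
ee_pos: [0.7038, -0.045, 0.0188]
eef_rot: [1.0, -0.025, 0.001, -0.0]
ft_force: [0.7, -0.2, 0.5]
gripper_width: 0.0554
grasp_force: 0.0
```

Run:
```python
from h import *
a=cv2.imread("pics/w1.png");p=dict(zip(("fov_y","cx","cy","rvec","tvec"),(65.04726116,277.02657426,215.09081344,np.array([-2.0016965 ,2.10431229,0.33189907]),np.array([-0.13466267,0.51831803,0.58407506]))))
H,S,V=[x.astype(int) for x in cv2.split(cv2.cvtColor(a,cv2.COLOR_BGR2HSV))]
def box(u,v,h,w=None):
    m=np.zeros(a.shape[:2],bool);m[v-h:v+h,u-h:u+h]=1;return m
print("cam",ray(p,(0,0))[0])
print("green",circ(p,box(164,145,50)&(S>90)&(H>50)&(H<95)&(V>60),.031))
print("red",circ(p,box(294,273,42)&(S>110)&(V>70)&((H<14)|(H>170)),.047))
print("blue",circ(p,box(49,281,48)&(S>60)&(H>95)&(V>70),.063))
m=box(181,250,60)&(S<50)&(V>120);m[285:]=0;print("plate",circ(p,m,.012))
s=readout.sense();print(s["ee_pos"],s["ft_force"])
print(rel((.4837+.060,-.0339-.003,.018),-.0497),rel((.4837+.053,-.0339-.0026,.018),-.0497))
```

```text
cam [ 0.66634114 -0.16699148  0.39501219]
green [ 0.63388595 -0.04393908  0.04834448]
red [ 0.47736024 -0.17829378  0.04916858]
blue [0.49407343 0.09670309 0.05115257]
plate [ 0.48572196 -0.03677146  0.07205933]
[ 0.70383122 -0.04501939  0.01880903] [ 0.70340154 -0.15873641  0.45824928]
[-2.138e-01  0.000e+00  9.000e-04 -1.000e-04 -3.000e-04 -3.000e-04] [-2.231e-01 -0.000e+00  8.000e-04 -1.000e-04 -3.000e-04 -3.000e-04]
```

Emit:
play_rows(targets=[[-0.3,-0.012,0,0,0,0,0],[-0.3,-0.026,0,0,0,0,0],[-0.3,-0.04,0,0,0,0,0],[-0.3,-0.054,0,0,0,0,0],[-0.3,-0.068,0,0,0,0,0],[-0.3,-0.082,0,0,0,0,0],[-0.3,-0.096,0,0,0,0,0],[-0.3,-0.11,0,0,0,0,0],[-0.3,-0.12,0,0,0,0,0],[-0.3,-0.12,0,0,0,0,0]])

```text
time_s: 4.2
ee_pos: [0.6136, -0.0398, 0.0187]
eef_rot: [1.0, -0.025, 0.0, -0.0]
ft_force: [-0.0, -0.7, 0.1]
gripper_width: 0.0556
grasp_force: 0.0
```

Run:
```python
from h import *
s=readout.sense();print(s["ee_pos"],s["ft_force"])
for n in("top","wrist"):
    p=vision.camera_params(n);a=vision.capture(n);cv2.imwrite(f"pics/g1{n}.png",a)
    H,S,V=[x.astype(int) for x in cv2.split(cv2.cvtColor(a,cv2.COLOR_BGR2HSV))]
    e=proj(p,np.r_[s["ee_pos"][:2]-[.05,-.0025],.03][None])[0].astype(int);print(e)
    m=np.zeros(a.shape[:2],bool);m[max(0,e[1]-60):e[1]+60,max(0,e[0]-60):e[0]+60]=1
    m&=(S>90)&(H>50)&(H<95)&(V>60)
    if m.sum()>50:print(n,circ(p,m,.031))
```

```text
[ 0.61358215 -0.03982023  0.01867424] [-0.02186388 -0.655155    0.1308732 ]
[299 191]
[275 331]
wrist [ 0.62830354 -0.04155808  0.04230533]
```

View pics/g1wrist.png

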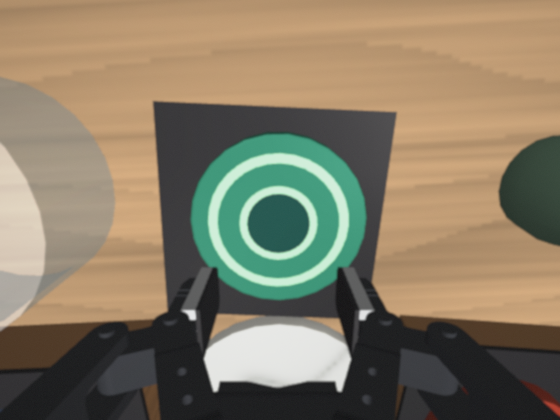

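Run:
```python
from h import *
a=vision.capture("scene");cv2.imwrite("pics/s1.png",cv2.resize(a[150:300,160:360],(800,600),interpolation=cv2.INTER_CUBIC))
```

```text
(no output)
```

View pics/s1.png

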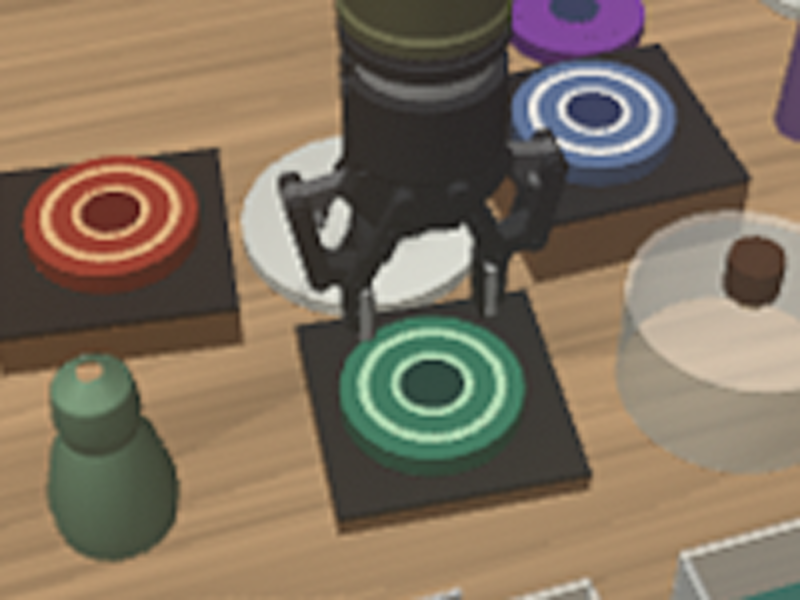

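Run:
```python
from h import *
s=readout.sense();T=R.from_quat(s["eef_rot"]);p=vision.camera_params("wrist")
for dx in(-.011,0,.011):
  for dz in(0,-.01,-.02,-.03):
    print(dx,dz,proj(p,s["ee_pos"]+T.apply([[dx,-.028,dz],[dx,.028,dz]])).round().tolist())
a=vision.capture("wrist");cv2.imwrite("pics/w2.png",cv2.resize(a[250:370,130:290],(800,600),interpolation=cv2.INTER_CUBIC))
```

```text
-0.011 0 [[229.0, 264.0], [322.0, 264.0]]
-0.011 -0.01 [[227.0, 272.0], [324.0, 272.0]]
-0.011 -0.02 [[224.0, 281.0], [326.0, 281.0]]
-0.011 -0.03 [[221.0, 291.0], [329.0, 291.0]]
0 0 [[228.0, 248.0], [323.0, 248.0]]
0 -0.01 [[226.0, 255.0], [325.0, 255.0]]
0 -0.02 [[223.0, 263.0], [327.0, 263.0]]
0 -0.03 [[220.0, 272.0], [330.0, 271.0]]
0.011 0 [[227.0, 230.0], [323.0, 230.0]]
0.011 -0.01 [[225.0, 237.0], [326.0, 237.0]]
0.011 -0.02 [[222.0, 244.0], [328.0, 244.0]]
0.011 -0.03 [[219.0, 252.0], [331.0, 252.0]]
```

View pics/w2.png

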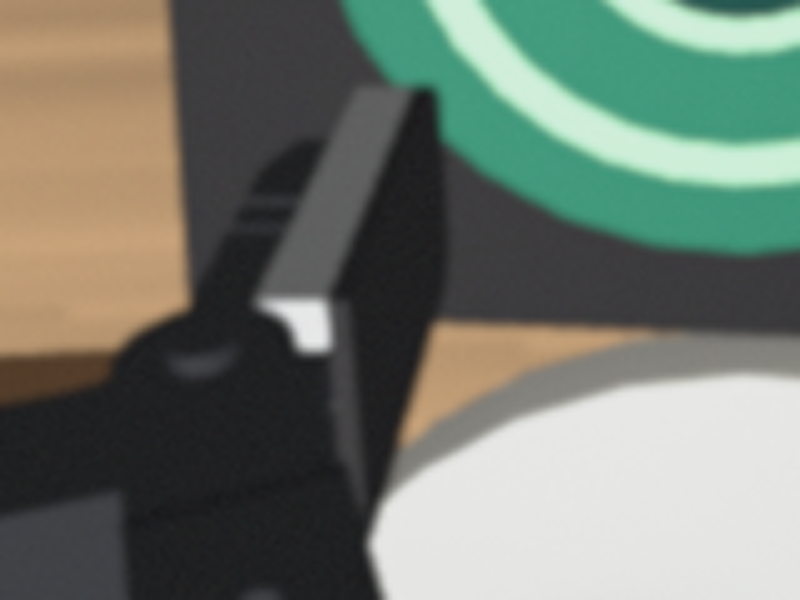

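The fingers passed over the disc, because partly open tips sit higher than I assumed. The green disc hasn't moved. I'll go back behind it and lower until contact.

Emit:
play_rows(targets=[[-0.3,0,0,-0.04,0,0,0],[-0.3,0,0,-0.04,0,0,0],[-0.3,0.06,0,-0.04,0,0,0],[-0.3,0.102,0,-0.04,0,0,0],[-0.3,0.102,0,-0.04,0,0,0],[-0.3,0.102,0,0,0,0,0],[-0.3,0.102,0,0.01,0,0,0],[-0.3,0.102,0,0.013,0,0,0],[-0.3,0.102,0,0.013,0,0,0]])

```text
time_s: 5.52
ee_pos: [0.6909, -0.0437, 0.0096]
eef_rot: [1.0, -0.025, 0.001, -0.0]
ft_force: [0.9, 0.8, 0.4]
gripper_width: 0.0553
grasp_force: 0.0
```

Emit:
play_rows(targets=[[-0.3,0,0,0.0025,0,0,0],[-0.3,0,0,0.005,0,0,0],[-0.3,0,0,0.005,0,0,0]])

```text
time_s: 5.9
ee_pos: [0.6906, -0.0437, 0.0053]
eef_rot: [1.0, -0.025, 0.001, -0.0]
ft_force: [-0.6, -0.0, 0.8]
gripper_width: 0.0557
grasp_force: 0.0
```

Emit:
play_rows(targets=[[-0.3,0,0,0.0025,0,0,0],[-0.3,0,0,0.005,0,0,0],[-0.3,0,0,0.005,0,0,0]])

```text
time_s: 6.28
ee_pos: [0.6904, -0.0436, 0.0013]
eef_rot: [1.0, -0.025, 0.0, -0.0]
ft_force: [-0.7, 1.0, 0.1]
gripper_width: 0.0555
grasp_force: 0.0
```

Emit:
play_rows(targets=[[-0.3,0,0,0.002,0,0,0],[-0.3,0,0,0.004,0,0,0],[-0.3,0,0,0.004,0,0,0]])

```text
time_s: 6.65
ee_pos: [0.6905, -0.0436, -0.0017]
eef_rot: [1.0, -0.025, 0.001, -0.0]
ft_force: [-0.1, 0.6, 0.2]
gripper_width: 0.0555
grasp_force: 0.0
```

Run:
```python
from h import *
w=vision.capture("wrist");s=vision.capture("scene")
cv2.imwrite("pics/c3.png",np.hstack([cv2.resize(w[150:390,120:440],(400,300)),cv2.resize(s[180:300,190:350],(400,300),interpolation=cv2.INTER_CUBIC)]))
```

```text
(no output)
```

View pics/c3.png

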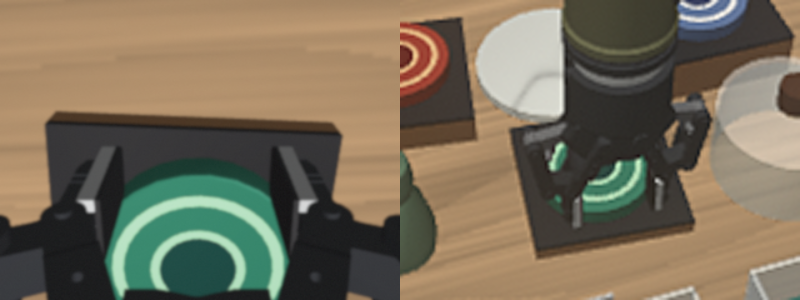

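Run:
```python
from h import *
T=R.from_quat([1,-.025,0,0]);p=vision.camera_params("scene")
for dz in(0,-.01,-.02,-.03,-.04): print(dz,proj(p,np.array([.6136,-.0398,.0187])+T.apply([[.011,.032,dz],[.011,-.032,dz],[-.011,.032,dz],[-.011,-.032,dz]])).round(1).tolist())
```

```text
0 [[251.9, 248.4], [281.5, 242.4], [249.5, 240.6], [278.6, 234.9]]
-0.01 [[251.8, 245.3], [281.6, 239.3], [249.4, 237.5], [278.7, 231.7]]
-0.02 [[251.7, 242.1], [281.7, 236.2], [249.3, 234.3], [278.8, 228.6]]
-0.03 [[251.6, 238.9], [281.9, 232.9], [249.2, 231.1], [278.9, 225.4]]
-0.04 [[251.5, 235.7], [282.0, 229.7], [249.1, 227.8], [279.1, 222.1]]
```

Both cameras put the fingertips about 40 mm above the reported TCP, so they are still well above the step. I'll keep lowering carefully.

Emit:
play_rows(targets=[[-0.3,0,0,0.004,0,0,0],[-0.3,0,0,0.008,0,0,0],[-0.3,0,0,0.012,0,0,0],[-0.3,0,0,0.012,0,0,0]])

```text
time_s: 7.25
ee_pos: [0.6903, -0.0436, -0.0109]
eef_rot: [1.0, -0.025, 0.0, -0.0]
ft_force: [0.2, 0.4, 0.2]
gripper_width: 0.0554
grasp_force: 0.0
```

Emit:
play_rows(targets=[[-0.3,0,0,0.0025,0,0,0],[-0.3,0,0,0.005,0,0,0],[-0.3,0,0,0.005,0,0,0]])

```text
time_s: 7.62
ee_pos: [0.6905, -0.0436, -0.0144]
eef_rot: [1.0, -0.025, 0.001, -0.0]
ft_force: [0.4, -1.4, 0.5]
gripper_width: 0.0554
grasp_force: 0.0
```

Emit:
play_rows(targets=[[-0.3,0,0,0.0025,0,0,0],[-0.3,0,0,0.005,0,0,0],[-0.3,0,0,0.005,0,0,0]])

```text
time_s: 8.0
ee_pos: [0.6904, -0.0436, -0.0182]
eef_rot: [1.0, -0.025, 0.001, -0.0]
ft_force: [-0.2, -0.3, -0.6]
gripper_width: 0.0555
grasp_force: 0.0
```

Emit:
play_rows(targets=[[-0.3,0,0,0.0015,0,0,0],[-0.3,0,0,0.003,0,0,0],[-0.3,0,0,0.003,0,0,0]])

```text
time_s: 8.38
ee_pos: [0.6905, -0.0436, -0.0203]
eef_rot: [1.0, -0.025, 0.001, -0.0]
ft_force: [-0.8, 0.1, 0.3]
gripper_width: 0.0557
grasp_force: 0.0
```

Emit:
play_rows(targets=[[-0.3,0,0,0.0015,0,0,0],[-0.3,0,0,0.003,0,0,0],[-0.3,0,0,0.003,0,0,0]])

```text
time_s: 8.75
ee_pos: [0.6906, -0.0436, -0.0226]
eef_rot: [1.0, -0.025, 0.001, -0.0]
ft_force: [1.5, 0.6, 0.3]
gripper_width: 0.0557
grasp_force: 0.0
```

Run:
```python
from h import *
w=vision.capture("wrist");s=vision.capture("scene")
cv2.imwrite("pics/c4.png",np.hstack([cv2.resize(w[150:390,120:440],(400,300)),cv2.resize(s[200:275,220:320],(400,300),interpolation=cv2.INTER_CUBIC)]))
```

```text
(no output)
```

View pics/c4.png

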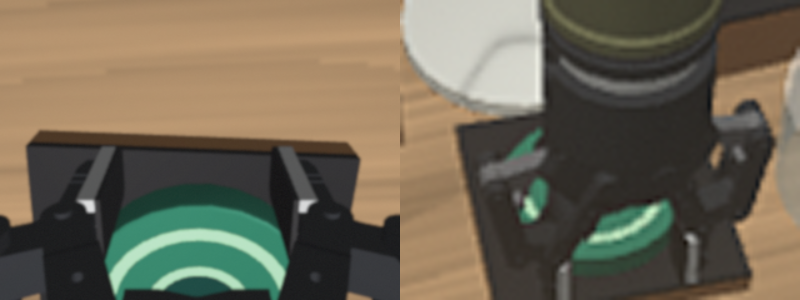

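Run:
```python
from h import *
T=R.from_quat([1,-.025,0,0]);p=vision.camera_params("scene")
for dz in(-.03,-.035,-.04,-.045): print(dz,proj(p,np.array([.6906,-.0436,-.0226])+T.apply([[.011,.032,dz],[.011,-.032,dz],[-.011,.032,dz],[-.011,-.032,dz]])).round(1).tolist())
```

```text
-0.03 [[261.1, 281.4], [292.1, 274.5], [258.4, 272.6], [288.9, 266.0]]
-0.035 [[261.1, 279.9], [292.2, 273.0], [258.4, 271.1], [289.0, 264.5]]
-0.04 [[261.1, 278.4], [292.4, 271.5], [258.4, 269.5], [289.1, 263.0]]
-0.045 [[261.1, 276.8], [292.5, 270.0], [258.4, 268.0], [289.2, 261.4]]
```

Emit:
play_rows(targets=[[-0.3,0,0,0.0025,0,0,0],[-0.3,-0.01,0,0.0025,0,0,0],[-0.3,-0.02,0,0.0025,0,0,0],[-0.3,-0.032,0,0.0025,0,0,0],[-0.3,-0.044,0,0.0025,0,0,0],[-0.3,-0.056,0,0.0025,0,0,0],[-0.3,-0.068,0,0.0025,0,0,0],[-0.3,-0.08,0,0.0025,0,0,0],[-0.3,-0.092,0,0.0025,0,0,0],[-0.3,-0.1,0,0.0025,0,0,0]])

```text
time_s: 10.1
ee_pos: [0.6155, -0.0398, -0.0243]
eef_rot: [1.0, -0.025, 0.001, -0.0]
ft_force: [0.9, -1.2, -0.2]
gripper_width: 0.0554
grasp_force: 0.9
```

Emit:
play_rows(targets=[[-0.3,-0.012,0,0,0,0,0],[-0.3,-0.024,0,0,0,0,0],[-0.3,-0.036,0,0,0,0,0],[-0.3,-0.048,0,0,0,0,0],[-0.3,-0.06,0,0,0,0,0],[-0.3,-0.072,0,0,0,0,0],[-0.3,-0.08,0,0,0,0,0],[-0.3,-0.087,0,0,0,0,0],[-0.3,-0.092,0,0,0,0,0],[-0.3,-0.092,0,0,0,0,0]])

```text
time_s: 11.35
ee_pos: [0.5462, -0.0364, -0.0246]
eef_rot: [1.0, -0.025, 0.0, -0.0]
ft_force: [0.5, 0.0, 1.7]
gripper_width: 0.0549
grasp_force: 0.0
```

```bash
cat >> h.py <<'E'
from scipy.optimize import least_squares
HUE={"green":(50,95,90),"red":(172,14,110),"blue":(95,128,60)}
def disc(n,col,z,guess,rad=.048):
    "known-radius circle of a disc; leaves out outline next to the dark gripper"
    p=vision.camera_params(n);a=vision.capture(n);H,S,V=[x.astype(int) for x in cv2.split(cv2.cvtColor(a,cv2.COLOR_BGR2HSV))]
    lo,hi,s=HUE[col];m=(((H>lo)&(H<hi)) if lo<hi else ((H>lo)|(H<hi)))&(S>s)&(V>65)
    q=proj(p,np.array([[guess[0]+.06*np.cos(t),guess[1]+.06*np.sin(t),z] for t in np.linspace(0,6.28,40)]))
    g=np.zeros(m.shape,np.uint8);cv2.fillPoly(g,[q.astype(np.int32)],1);m=m&(g>0)
    cs=cv2.findContours(m.astype(np.uint8),cv2.RETR_EXTERNAL,cv2.CHAIN_APPROX_NONE)[0]
    pts=np.vstack([c[:,0] for c in cs if len(c)>15]).astype(float)
    w=np.array([at(p,t,z) for t in pts])
    f=least_squares(lambda x:np.hypot(*(w-x).T)-rad,guess,loss="cauchy",f_scale=.001)
    e=np.abs(np.hypot(*(w-f.x).T)-rad);return f.x.round(4),int((e<.002).sum()),len(w)
E
python3 - <<'E'
from h import *
s=readout.sense();print(s["ee_pos"],s["ft_force"])
print(disc("wrist","green",.028,s["ee_pos"][:2]-[.05,0]))
print(disc("top","green",.028,s["ee_pos"][:2]-[.05,0]))
E
```

```text
[ 0.54624569 -0.03642199 -0.02457941] [0.45038257 0.039109   1.65675054]
(array([ 0.4852, -0.034 ]), 154, 865)Traceback (most recent call last):
  File "<stdin>", line 4, in <module>
  File "h.py", line 33, in disc
    pts=np.vstack([c[:,0] for c in cs if len(c)>15]).astype(float)
        ~~~~~~~~~^^^^^^^^^^^^^^^^^^^^^^^^^^^^^^^^^^^
    return _nx.concatenate(arrs, 0, dtype=dtype, casting=casting)
           ~~~~~~~~~~~~~~~^^^^^^^^^^^^^^^^^^^^^^^^^^^^^^^^^^^^^^^
ValueError: need at least one array to concatenate
```

Emit:
play_rows(targets=[[-0.3,0.01,0,0,0,0,0],[-0.3,0.03,0,-0.02,0,0,0],[-0.3,0.05,0,-0.1,0,0,0],[-0.3,0.06,0,-0.18,0,0,0],[-0.3,0.06,0,-0.26,0,0,0],[-0.3,0.06,0,-0.3,0,0,0],[-0.3,0.06,0,-0.3,0,0,0],[-0.3,0.06,0,-0.3,0,0,0]])

```text
time_s: 12.45
ee_pos: [0.5908, -0.0388, 0.1996]
eef_rot: [1.0, -0.025, -0.0, -0.0]
ft_force: [-0.7, -0.1, -0.7]
gripper_width: 0.0554
grasp_force: 0.0
```

```bash
cat >> h.py <<'E'
def plate(n,guess=(.4845,-.035)):
    "plate rim: light, unsaturated area's outline, known radius"
    p=vision.camera_params(n);a=vision.capture(n);_,S,V=[x.astype(int) for x in cv2.split(cv2.cvtColor(a,cv2.COLOR_BGR2HSV))]
    q=proj(p,np.array([[guess[0]+.08*np.cos(t),guess[1]+.08*np.sin(t),.012] for t in np.linspace(0,6.28,40)]))
    g=np.zeros(V.shape,np.uint8);cv2.fillPoly(g,[q.astype(np.int32)],1);m=(S<60)&(V>100)&(g>0)
    cs=cv2.findContours(m.astype(np.uint8),cv2.RETR_EXTERNAL,cv2.CHAIN_APPROX_NONE)[0]
    w=np.array([at(p,t,.012) for t in np.vstack([c[:,0] for c in cs if len(c)>15]).astype(float)])
    f=least_squares(lambda x:np.hypot(*(w-x).T)-.072,guess,loss="cauchy",f_scale=.001)
    return f.x.round(4),int((np.abs(np.hypot(*(w-f.x).T)-.072)<.002).sum()),len(w)
E
python3 - <<'E'
from h import *
print(readout.sense()["ee_pos"])
for n in("wrist","top","scene"):
  for c,z,g in(("green",.028,(.487,-.035)),("red",.047,(.475,-.177)),("blue",.063,(.492,.101))):
    try: print(n,c,disc(n,c,z,g))
    except Exception as e: print(n,c,type(e))
  try: print(n,"plate",plate(n))
  except Exception as e: print(n,type(e))
E
```

```text
[ 0.5907729  -0.03880057  0.19961671]
wrist green (array([ 0.4979, -0.037 ]), 143, 214)
wrist red (array([ 0.4769, -0.1771]), 122, 512)
wrist blue (array([0.4927, 0.1007]), 107, 482)
wrist plate (array([ 0.485 , -0.0354]), 316, 316)
top green (array([ 0.4937, -0.0426]), 34, 221)
top red <class 'ValueError'>
top blue (array([0.4915, 0.1023]), 89, 96)
top plate (array([ 0.4833, -0.0347]), 66, 248)
scene green (array([ 0.4987, -0.0375]), 42, 98)
scene red (array([ 0.4798, -0.1779]), 66, 115)
scene blue (array([0.4951, 0.1   ]), 66, 103)
scene plate (array([ 0.4892, -0.0363]), 110, 154)
```

Run:
```python
from h import *
print(rel((.568,-.0370,-.0246),-.0497),rel((.5333,-.0350,-.0246),-.0497))
```

```text
[-3.17e-02 -6.00e-04  3.00e-01 -2.00e-04 -4.00e-04 -1.00e-04] [-7.81e-02 -1.00e-03  3.00e-01 -2.00e-04 -4.00e-04 -1.00e-04]
```

Emit:
play_rows(targets=[[-0.3,-0.0317,-0.0006,0.08,0,0,0],[-0.3,-0.0317,-0.0006,0.16,0,0,0],[-0.3,-0.0317,-0.0006,0.23,0,0,0],[-0.3,-0.0317,-0.0006,0.28,0,0,0],[-0.3,-0.0317,-0.0006,0.3,0,0,0],[-0.3,-0.045,-0.0007,0.3,0,0,0],[-0.3,-0.058,-0.0008,0.3,0,0,0],[-0.3,-0.066,-0.0009,0.3,0,0,0],[-0.3,-0.073,-0.001,0.3,0,0,0],[-0.3,-0.0781,-0.001,0.3,0,0,0]])

```text
time_s: 14.3
ee_pos: [0.5349, -0.0349, -0.0238]
eef_rot: [1.0, -0.025, 0.003, -0.0]
ft_force: [2.5, -0.3, 2.7]
gripper_width: 0.0557
grasp_force: 1.6
```

Emit:
play_rows(targets=[[-0.3,0,0,0,0,0,0],[-0.3,0.012,0,0,0,0,0],[-0.3,0.04,0,-0.02,0,0,0],[-0.3,0.06,0,-0.1,0,0,0],[-0.3,0.07,0,-0.18,0,0,0],[-0.3,0.07,0,-0.26,0,0,0],[-0.3,0.07,0,-0.3,0,0,0],[-0.3,0.07,0,-0.3,0,0,0]])

```text
time_s: 15.3
ee_pos: [0.5867, -0.0379, 0.2027]
eef_rot: [1.0, -0.025, 0.003, -0.0]
ft_force: [-1.0, 0.2, -0.3]
gripper_width: 0.0557
grasp_force: 0.0
```

Run:
```python
from h import *
print(readout.sense()["ee_pos"])
print(disc("wrist","green",.028,(.485,-.035)),plate("wrist"))
print(disc("top","green",.028,(.485,-.035)))
print(rel((.4727,-.255,.2),-1.628))
```

```text
[ 0.58668383 -0.03786629  0.2027135 ]
(array([ 0.486 , -0.0356]), 139, 212) (array([ 0.4848, -0.0354]), 316, 316)
(array([ 0.4817, -0.036 ]), 42, 228)
[-1.337e-01  2.967e-01 -1.200e-03  5.000e-04  7.000e-04  5.023e-01]
```

Run:
```python
from h import *
print(readout.sense()["q"].round(2),rel((.4736,-.235,.2),-1.628))
```

```text
[ 0.01  0.63 -0.05  1.69  0.04  0.83 -1.67] [-1.339e-01  2.700e-01 -1.200e-03  5.000e-04  7.000e-04  5.023e-01]
```

Run:
```python
from h import *
print(rel((.4736,-.235,.2),1.5136))
```

```text
[-0.1339  0.27   -0.0012 -0.0007  0.0005 -0.4977]
```

Emit:
play_rows(targets=[[-0.3,-0.1339,0.27,-0.0012,-0.0007,0.0005,-0.4977],[-0.3,-0.1339,0.27,-0.0012,-0.0007,0.0005,-0.4977],[-0.3,-0.1339,0.27,-0.0012,-0.0007,0.0005,-0.4977],[-0.3,-0.1339,0.27,-0.0012,-0.0007,0.0005,-0.4977],[-0.3,-0.1339,0.27,-0.0012,-0.0007,0.0005,-0.4977],[-0.3,-0.1339,0.27,-0.0012,-0.0007,0.0005,-0.4977],[-0.3,-0.1339,0.27,-0.0012,-0.0007,0.0005,-0.4977],[-0.3,-0.1339,0.27,-0.0012,-0.0007,0.0005,-0.4977],[-0.3,-0.1339,0.27,-0.0012,-0.0007,0.0005,-0.4977],[-0.3,-0.1339,0.27,-0.0012,-0.0007,0.0005,-0.4977]])

```text
time_s: 16.7
ee_pos: [0.4739, -0.2346, 0.1995]
eef_rot: [0.727, 0.686, 0.001, -0.0]
ft_force: [-0.4, 0.1, 0.3]
gripper_width: 0.0555
grasp_force: 0.0
```

Run:
```python
from h import *
print(readout.sense()["q"].round(2),readout.sense()["ee_pos"])
for n in("top","wrist"):
  try: print(disc(n,"red",.047,(.476,-.177)),disc(n,"green",.028,(.485,-.035)),plate(n))
  except Exception as e:print(n)
print(rel((.4736,-.235,-.0086),1.5136))
```

```text
[ 0.71  0.59 -0.54  1.84  0.4   0.82 -0.09] [ 0.47385586 -0.2346031   0.19954369]
(array([ 0.4752, -0.1763]), 93, 95) (array([ 0.483 , -0.0353]), 38, 88) (array([ 0.4837, -0.0338]), 130, 139)
(array([ 0.4753, -0.1781]), 278, 278) (array([ 0.4839, -0.0334]), 90, 240) (array([ 0.4836, -0.0356]), 173, 425)
[-4.000e-04 -2.700e-03  2.794e-01  1.100e-03 -1.000e-04 -1.000e-04]
```

Run:
```python
from h import *
print(rel((.4722,-.2355,-.0086),1.5136),rel((.4808,-.0894,-.0086),1.5136))
```

```text
[-1.200e-03 -4.500e-03  2.794e-01  1.100e-03 -1.000e-04 -1.000e-04] [ 1.940e-01 -4.200e-03  2.794e-01  1.100e-03 -1.000e-04 -1.000e-04]
```

Emit:
play_rows(targets=[[-0.3,-0.001,-0.0045,0.08,0.001,0,0],[-0.3,-0.001,-0.0045,0.15,0.001,0,0],[-0.3,-0.001,-0.0045,0.22,0.001,0,0],[-0.3,-0.001,-0.0045,0.26,0.001,0,0],[-0.3,-0.001,-0.0045,0.2794,0.001,0,0],[-0.3,-0.001,-0.0045,0.2794,0.001,0,0],[-0.3,0.01,-0.0045,0.2794,0.001,0,0],[-0.3,0.022,-0.0044,0.2794,0.001,0,0],[-0.3,0.034,-0.0044,0.2794,0.001,0,0],[-0.3,0.044,-0.0044,0.2794,0.001,0,0]])

```text
time_s: 18.25
ee_pos: [0.4749, -0.2019, -0.0078]
eef_rot: [0.727, 0.687, 0.0, 0.001]
ft_force: [0.0, -4.3, 3.6]
gripper_width: 0.0557
grasp_force: 2.0
```

Run:
```python
from h import *
s=readout.sense();print(s["ee_pos"],s["ft_force"],rel((.4808,-.0894,-.0086),1.5136))
print(disc("wrist","red",.047,s["ee_pos"][:2]+[0,.05]),disc("scene","red",.047,s["ee_pos"][:2]+[0,.05]))
```

```text
[ 0.4748821  -0.20188994 -0.00777759] [ 0.0062666  -4.26823411  3.63891942] [ 1.502e-01 -7.000e-04  1.000e-03  6.000e-04  3.000e-04 -1.000e-04]
(array([ 0.4772, -0.1536]), 679, 686) (array([ 0.4848, -0.153 ]), 42, 237)
```

Emit:
play_rows(targets=[[-0.3,0.014,0,0.001,0,0,0],[-0.3,0.028,0,0.001,0,0,0],[-0.3,0.042,0,0.001,0,0,0],[-0.3,0.056,0,0.001,0,0,0],[-0.3,0.07,0,0.001,0,0,0],[-0.3,0.084,-0.0003,0.001,0,0,0],[-0.3,0.098,-0.0005,0.001,0,0,0],[-0.3,0.112,-0.0007,0.001,0,0,0],[-0.3,0.126,-0.0007,0.001,0,0,0],[-0.3,0.136,-0.0007,0.001,0,0,0]])

```text
time_s: 19.6
ee_pos: [0.4797, -0.099, -0.0092]
eef_rot: [0.727, 0.687, 0.0, 0.0]
ft_force: [0.4, -2.3, 0.1]
gripper_width: 0.0556
grasp_force: 0.9
```

Emit:
play_rows(targets=[[-0.3,0.005,0,0,0,0,0],[-0.3,0.01,0,0,0,0,0],[-0.3,0.014,0,0,0,0,0],[-0.3,0.014,0,0,0,0,0]])

```text
time_s: 20.1
ee_pos: [0.4804, -0.0891, -0.0091]
eef_rot: [0.727, 0.687, 0.001, 0.0]
ft_force: [0.1, -0.7, -0.3]
gripper_width: 0.0556
grasp_force: 0.2
```

Run:
```python
from h import *
s=readout.sense();print(s["ee_pos"],s["ft_force"])
print(disc("wrist","red",.044,s["ee_pos"][:2]+[0,.05]),plate("wrist"))
```

```text
[ 0.48040967 -0.08910506 -0.00914158] [ 0.1252576  -0.67569685 -0.29954579]
(array([ 0.4818, -0.0405]), 469, 673) (array([ 0.4835, -0.0361]), 687, 1403)
```

Emit:
play_rows(targets=[[-0.3,0.0035,0.0015,0,0,0,0],[-0.3,0.0072,0.0026,0,0,0,0],[-0.3,0.0072,0.0026,0,0,0,0]])

```text
time_s: 20.58
ee_pos: [0.4827, -0.0839, -0.0091]
eef_rot: [0.727, 0.687, 0.0, 0.0]
ft_force: [-0.6, -0.3, 0.5]
gripper_width: 0.0555
grasp_force: 0.5
```

Emit:
play_rows(targets=[[-0.3,-0.015,0,0,0,0,0],[-0.3,-0.045,0,-0.03,0,0,0],[-0.3,-0.075,0,-0.1,0,0,0],[-0.3,-0.1,0,-0.18,0,0,0],[-0.3,-0.1,0,-0.26,0,0,0],[-0.3,-0.1,0,-0.28,0,0,0],[-0.3,-0.1,0,-0.28,0,0,0]])

```text
time_s: 21.45
ee_pos: [0.4784, -0.1598, 0.2014]
eef_rot: [0.727, 0.686, 0.001, 0.001]
ft_force: [0.6, -0.7, -0.1]
gripper_width: 0.0552
grasp_force: 0.0
```

Run:
```python
from h import *
s=readout.sense();print(s["ee_pos"])
for n in("wrist","top"):
  for c,z,g in(("green",.028,(.485,-.035)),("red",.044,(.484,-.036)),("blue",.063,(.4915,.102))):
    try:print(n,c,disc(n,c,z,g))
    except Exception:print(n,c)
  print(plate(n))
```

```text
[ 0.47837321 -0.15984639  0.2013683 ]
wrist green
wrist red (array([ 0.4847, -0.0372]), 158, 298)
wrist blue
(array([ 0.4837, -0.0352]), 325, 656)
top green
top red (array([ 0.4824, -0.0348]), 42, 90)
top blue (array([0.4915, 0.1023]), 87, 96)
(array([ 0.4837, -0.0338]), 130, 139)
```

Run:
```python
from h import *
print(rel((.4957,.1594,.2),1.5108))
```

```text
[ 4.249e-01 -1.000e-04  3.000e-04 -3.000e-04 -2.000e-04  1.000e-03]
```

Emit:
play_rows(targets=[[-0.3,0.425,0,0,0,0,0.001],[-0.3,0.425,0,0,0,0,0.001],[-0.3,0.425,0,0,0,0,0.001],[-0.3,0.425,0,0,0,0,0.001],[-0.3,0.425,0,0,0,0,0.001],[-0.3,0.425,0,0,0,0,0.001],[-0.3,0.425,0,0,0,0,0.001],[-0.3,0.425,0,0,0,0,0.001]])

```text
time_s: 22.85
ee_pos: [0.4964, 0.1567, 0.2005]
eef_rot: [0.729, 0.684, -0.001, 0.001]
ft_force: [0.1, 0.5, 0.0]
gripper_width: 0.0556
grasp_force: 0.0
```

Run:
```python
from h import *
s=readout.sense();print(s["ee_pos"])
for n in("wrist","top"):
  for c,z,g in(("green",.028,(.485,-.035)),("red",.044,(.484,-.036)),("blue",.063,(.4915,.102))):
    try:print(n,c,disc(n,c,z,g))
    except Exception:print(n,c)
  print(plate(n))
print(rel((.4957,.1594,.0074),1.5108),rel((.4872,.0191,.0074),1.5108))
```

```text
[0.49637127 0.15666862 0.20050941]
wrist green (array([ 0.4854, -0.0343]), 96, 137)
wrist red (array([ 0.4838, -0.0349]), 107, 217)
wrist blue (array([0.4916, 0.1031]), 253, 253)
(array([ 0.4837, -0.0336]), 189, 477)
top green
top red (array([ 0.4779, -0.0191]), 28, 234)
top blue
(array([ 0.4833, -0.0331]), 82, 159)
[ 8.000e-04 -1.300e-03  2.581e-01  3.000e-04 -1.000e-04 -3.000e-04] [-1.866e-01 -1.200e-03  2.581e-01  3.000e-04 -1.000e-04 -3.000e-04]
```

Emit:
play_rows(targets=[[-0.3,0.0045,-0.0013,0.08,0,0,0],[-0.3,0.0045,-0.0013,0.15,0,0,0],[-0.3,0.0045,-0.0013,0.22,0,0,0],[-0.3,0.0045,-0.0013,0.25,0,0,0],[-0.3,0.0045,-0.0013,0.258,0,0,0],[-0.3,0.0045,-0.0013,0.258,0,0,0],[-0.3,-0.008,-0.0013,0.258,0,0,0],[-0.3,-0.02,-0.0013,0.258,0,0,0],[-0.3,-0.034,-0.0013,0.258,0,0,0],[-0.3,-0.046,-0.0013,0.258,0,0,0]])

```text
time_s: 24.5
ee_pos: [0.4941, 0.1247, 0.008]
eef_rot: [0.728, 0.685, 0.001, 0.0]
ft_force: [0.7, 3.3, 3.4]
gripper_width: 0.0557
grasp_force: 1.9
```

Run:
```python
from h import *
s=readout.sense();print(s["ee_pos"],s["ft_force"])
for n in("wrist","scene"):
  try:print(disc(n,"blue",.063,s["ee_pos"][:2]-[0.003,.048]))
  except Exception:print(n)
print(rel((.487,.0196,.0074),1.5108))
```

```text
[0.49410108 0.12465154 0.00795908] [0.74721237 3.30774341 3.44634258]
(array([0.49  , 0.0636]), 157, 851)
(array([0.4936, 0.071 ]), 71, 105)
[-0.138  -0.0003  0.0004  0.0003  0.0004 -0.0007]
```

Emit:
play_rows(targets=[[-0.3,-0.014,0,0.0005,0,0,0],[-0.3,-0.028,0,0.0005,0,0,0],[-0.3,-0.042,0,0.0005,0,0,0],[-0.3,-0.056,0,0.0005,0,0,0],[-0.3,-0.07,0,0.0005,0,0,0],[-0.3,-0.084,0,0.0005,0,0,0],[-0.3,-0.098,-0.0003,0.0005,0,0,0],[-0.3,-0.11,-0.0003,0.0005,0,0,0],[-0.3,-0.12,-0.0003,0.0005,0,0,0],[-0.3,-0.128,-0.0003,0.0005,0,0,0]])

```text
time_s: 25.85
ee_pos: [0.4874, 0.0285, 0.007]
eef_rot: [0.728, 0.685, 0.0, 0.0]
ft_force: [-0.7, 0.7, -0.1]
gripper_width: 0.0555
grasp_force: 0.7
```

Emit:
play_rows(targets=[[-0.3,-0.005,0,0,0,0,0],[-0.3,-0.01,0,0,0,0,0],[-0.3,-0.01,0,0,0,0,0]])

```text
time_s: 26.22
ee_pos: [0.4869, 0.021, 0.007]
eef_rot: [0.728, 0.685, 0.0, 0.0]
ft_force: [-0.9, 0.8, 0.1]
gripper_width: 0.0554
grasp_force: 0.0
```

Emit:
play_rows(targets=[[-0.3,0.015,0,0,0,0,0],[-0.3,0.045,0,-0.03,0,0,0],[-0.3,0.075,0,-0.1,0,0,0],[-0.3,0.1,0,-0.18,0,0,0],[-0.3,0.1,0,-0.25,0,0,0],[-0.3,0.1,0,-0.25,0,0,0]])

```text
time_s: 26.98
ee_pos: [0.4938, 0.0988, 0.1984]
eef_rot: [0.728, 0.686, 0.004, 0.002]
ft_force: [0.2, -0.2, -0.2]
gripper_width: 0.0555
grasp_force: 0.0
```

Run:
```python
from h import *
s=readout.sense();print(s["ee_pos"])
for n in("wrist","top","scene"):
  for c,z,g in(("green",.028,(.484,-.035)),("red",.044,(.484,-.035)),("blue",.060,(.4845,-.029))):
    try:print(n,c,disc(n,c,z,g))
    except Exception:print(n,c)
  print(plate(n))
print(rel((.495,.045,.0074),1.5108),rel((.4869,.0138,.0074),1.5108))
```

```text
[0.49381995 0.0988066  0.19843258]
wrist green (array([ 0.4858, -0.0347]), 78, 132)
wrist red
wrist blue (array([ 0.4833, -0.0264]), 181, 230)
(array([ 0.4838, -0.0339]), 245, 672)
top green
top red
top blue
(array([ 0.4822, -0.0332]), 16, 25)
scene green
scene red (array([ 0.4858, -0.0308]), 50, 99)
scene blue (array([ 0.4909, -0.0324]), 60, 145)
(array([ 0.4906, -0.0369]), 104, 351)
[-6.80e-02  9.20e-03  2.49e-01  0.00e+00 -0.00e+00 -1.00e-04] [-1.102e-01  9.000e-04  2.490e-01  0.000e+00 -0.000e+00 -1.000e-04]
```

Emit:
play_rows(targets=[[-0.3,-0.068,0.002,0.08,0,0,0],[-0.3,-0.068,0.002,0.15,0,0,0],[-0.3,-0.068,0.002,0.22,0,0,0],[-0.3,-0.068,0.002,0.245,0,0,0],[-0.3,-0.075,0.0015,0.249,0,0,0],[-0.3,-0.088,0.0014,0.249,0,0,0],[-0.3,-0.1,0.0014,0.249,0,0,0],[-0.3,-0.106,0.0014,0.249,0,0,0],[-0.3,-0.1112,0.0014,0.249,0,0,0],[-0.3,-0.1112,0.0014,0.249,0,0,0]])

```text
time_s: 28.82
ee_pos: [0.4881, 0.0131, 0.0081]
eef_rot: [0.728, 0.685, 0.001, 0.0]
ft_force: [0.4, 0.2, 0.1]
gripper_width: 0.0554
grasp_force: 0.7
```

Emit:
play_rows(targets=[[-0.3,0.015,0,0,0,0,0],[-0.3,0.045,0,-0.03,0,0,0],[-0.3,0.075,0,-0.1,0,0,0],[-0.3,0.1,0,-0.18,0,0,0],[-0.3,0.1,0,-0.25,0,0,0],[-0.3,0.1,0,-0.25,0,0,0]])

```text
time_s: 29.58
ee_pos: [0.4942, 0.0899, 0.1989]
eef_rot: [0.728, 0.686, 0.004, 0.002]
ft_force: [0.5, -0.1, -0.5]
gripper_width: 0.0557
grasp_force: 0.0
```

Run:
```python
from h import *
s=readout.sense();print(s["ee_pos"])
for n in("wrist","top"):
  for c,z,g in(("green",.028,(.484,-.035)),("red",.044,(.484,-.035)),("blue",.060,(.4845,-.034))):
    try:print(n,c,disc(n,c,z,g))
    except Exception:print(n,c)
  print(plate(n))
print(s["q"].round(2),rel((.57,.122,.25),0))
```

```text
[0.49417078 0.08994208 0.19890555]
wrist green (array([ 0.485 , -0.0346]), 87, 137)
wrist red (array([ 0.4855, -0.0323]), 80, 162)
wrist blue (array([ 0.4843, -0.0351]), 200, 230)
(array([ 0.4837, -0.0348]), 223, 663)
top green
top red
top blueTraceback (most recent call last):
  File "<stdin>", line 7, in <module>
  File "h.py", line 43, in plate
    w=np.array([at(p,t,.012) for t in np.vstack([c[:,0] for c in cs if len(c)>15]).astype(float)])
                                      ~~~~~~~~~^^^^^^^^^^^^^^^^^^^^^^^^^^^^^^^^^^^
    return _nx.concatenate(arrs, 0, dtype=dtype, casting=casting)
           ~~~~~~~~~~~~~~~^^^^^^^^^^^^^^^^^^^^^^^^^^^^^^^^^^^^^^^
ValueError: need at least one array to concatenate
```

Run:
```python
from h import *
print(rel((.650,.06,.2),1.5108))
```

```text
[-2.410e-02  2.136e-01 -8.000e-03 -5.000e-04  1.000e-04 -1.000e-04]
```

Emit:
play_rows(targets=[[-0.3,-0.024,0.2136,-0.008,0,0,0],[-0.3,-0.024,0.2136,-0.008,0,0,0],[-0.3,-0.024,0.2136,-0.008,0,0,0],[-0.3,-0.024,0.2136,-0.008,0,0,0],[-0.3,-0.024,0.2136,-0.008,0,0,0],[-0.3,-0.024,0.2136,-0.008,0,0,0]])

```text
time_s: 30.72
ee_pos: [0.6494, 0.0608, 0.2013]
eef_rot: [0.728, 0.686, -0.0, -0.0]
ft_force: [0.1, -0.2, -0.2]
gripper_width: 0.0554
grasp_force: 0.0
```

Run:
```python
from h import *
s=readout.sense();p=vision.camera_params("wrist");a=vision.capture("wrist")
e=proj(p,np.array([[.6513,.1222,.096]]))[0].astype(int);print(s["ee_pos"],e)
g=cv2.cvtColor(a,cv2.COLOR_BGR2HSV);V=g[...,2].astype(int)
m=np.zeros(V.shape,bool);m[e[1]-50:e[1]+50,e[0]-50:e[0]+50]=1
for t in(70,90,110):
    print(t,(m&(V<t)).sum(),circ(p,m&(V<t),.096))
print(V[e[1],e[0]-60:e[0]+60:6])
cv2.imwrite("pics/k.png",np.hstack([cv2.resize(a,(480,360)),cv2.resize(a[e[1]-45:e[1]+45,e[0]-40:e[0]+40],(320,360))]))
```

```text
[0.64941438 0.06077081 0.20127643] [275 129]Traceback (most recent call last):
  File "<stdin>", line 7, in <module>
  File "h.py", line 14, in circ
    c=max(cv2.findContours(mask.astype(np.uint8),cv2.RETR_EXTERNAL,cv2.CHAIN_APPROX_NONE)[0],key=cv2.contourArea)
ValueError: max() iterable argument is empty
```

Run:
```python
from h import *
s=readout.sense();p=vision.camera_params("wrist");a=vision.capture("wrist")
e=proj(p,np.array([[.6513,.1222,.096]]))[0].astype(int)
V=cv2.cvtColor(a,cv2.COLOR_BGR2HSV)[...,2].astype(int)
m=np.zeros(V.shape,bool);m[e[1]-50:e[1]+50,e[0]-50:e[0]+50]=1
print(V[e[1],e[0]-60:e[0]+60:6])
for t in(90,100,110,120):
    if (m&(V<t)).sum()>50: print(t,(m&(V<t)).sum(),circ(p,m&(V<t),.096))
cv2.imwrite("pics/k.png",np.hstack([cv2.resize(a,(480,360)),cv2.resize(a[e[1]-45:e[1]+45,e[0]-40:e[0]+40],(320,360))]))
```

```text
[210 174 222 227 222 225 227 228 135  97  98  98  99  93 226 224 227 225
 223 224]
100 682 [0.65550186 0.12262011 0.01278083]
110 827 [0.6552108  0.12245025 0.01329249]
120 851 [0.65513785 0.12237273 0.01354362]
```

View pics/k.png

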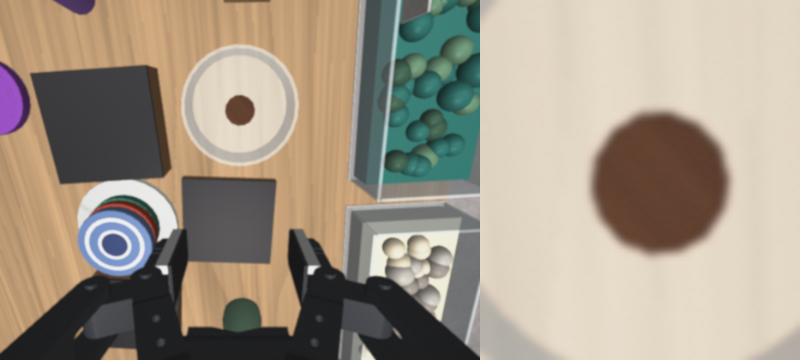

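The view shows the stack aligned on the plate, with the knob at about (280,128) in full-picture pixels. Next I'll grasp the cover.

Run:
```python
from h import *
print(rel((.6553,.1224,.2),1.5108),rel((.6553,.1224,.036),1.5108))
```

```text
[0.0828 0.0023 0.0022 0.0001 0.     0.0002] [8.280e-02 2.200e-03 2.208e-01 1.000e-04 0.000e+00 2.000e-04]
```

Emit:
play_rows(targets=[[-0.3,0.0828,0.0023,0.002,0,0,0],[-0.3,0.0828,0.0023,0.002,0,0,0],[-0.3,0.0828,0.0023,0.06,0,0,0],[-0.3,0.0828,0.0023,0.12,0,0,0],[-0.3,0.0828,0.0023,0.17,0,0,0],[-0.3,0.0828,0.0023,0.2,0,0,0],[-0.3,0.0828,0.0023,0.221,0,0,0],[-0.3,0.0828,0.0023,0.221,0,0,0]])

```text
time_s: 31.82
ee_pos: [0.6556, 0.1218, 0.035]
eef_rot: [0.728, 0.686, -0.0, -0.0]
ft_force: [0.7, 0.4, 0.1]
gripper_width: 0.0555
grasp_force: 0.0
```

Emit:
play_rows(targets=[[0.1,0,0,0,0,0,0],[0.1,0,0,0,0,0,0],[0.5,0,0,0,0,0,0],[1,0,0,0,0,0,0],[1,0,0,0,0,0,0],[1,0,0,0,0,0,0]], squeeze=40)

```text
time_s: 32.58
ee_pos: [0.6569, 0.1223, 0.0369]
eef_rot: [0.728, 0.685, 0.001, 0.001]
ft_force: [-1.8, -1.8, 5.7]
gripper_width: 0.0283
grasp_force: 39.7
```

Emit:
play_rows(targets=[[1,0,0,-0.005,0,0,0],[1,0,0,-0.015,0,0,0],[1,0,0,-0.03,0,0,0],[1,0,0,-0.03,0,0,0]])

```text
time_s: 33.08
ee_pos: [0.6573, 0.1226, 0.0595]
eef_rot: [0.728, 0.685, 0.002, 0.001]
ft_force: [0.2, -0.8, -1.8]
gripper_width: 0.0288
grasp_force: 39.6
```

Run:
```python
from h import *
s=readout.sense();print(s["ee_pos"],s["ft_force"],s["gripper_width"])
p=vision.camera_params("wrist");a=vision.capture("wrist")
V=cv2.cvtColor(a,cv2.COLOR_BGR2HSV)[...,2].astype(int)
for dz in(-.03,-.04,-.05,-.06):print(proj(p,(s["ee_pos"]-[0,0,dz])[None]).round())
# shift needed
d=np.array([.4842-.6553,-.035-.1224]);t=s["ee_pos"].copy()
t[2]+=.105;print("up",rel(t,1.5108));t[:2]=[.6556+d[0],.1218+d[1]];print("over",rel(t,1.5108))
```

```text
[0.65734195 0.12257101 0.05954479] [ 0.20032602 -0.75832785 -1.76821498] 0.028812251398753774
[[278. 270.]]
[[278. 280.]]
[[278. 291.]]
[[278. 304.]]
up [ 0.0005  0.001  -0.1409  0.0006 -0.0002 -0.0002]
over [-2.239e-01 -2.163e-01 -1.415e-01  6.000e-04 -2.000e-04 -2.000e-04]
```

Emit:
play_rows(targets=[[1,0,0,-0.05,0,0,0],[1,0,0,-0.1,0,0,0],[1,-0.03,-0.03,-0.11,0,0,0],[1,-0.07,-0.07,-0.11,0,0,0],[1,-0.11,-0.11,-0.11,0,0,0],[1,-0.15,-0.15,-0.11,0,0,0],[1,-0.19,-0.185,-0.11,0,0,0],[1,-0.215,-0.21,-0.11,0,0,0],[1,-0.2239,-0.2163,-0.11,0,0,0],[1,-0.2239,-0.2163,-0.11,0,0,0]])

```text
time_s: 34.38
ee_pos: [0.485, -0.0355, 0.1406]
eef_rot: [0.728, 0.685, 0.001, 0.0]
ft_force: [-0.3, 0.0, -2.5]
gripper_width: 0.0285
grasp_force: 40.2
```

Run:
```python
from h import *
s=readout.sense();print(s["ee_pos"],s["ft_force"],s["gripper_width"])
T=R.from_quat(s["eef_rot"]).as_matrix();print("tilt",T[:,2])
print(rel((.4852,-.035,.0369+.012),1.5108))
```

```text
[ 0.48495515 -0.03548221  0.14064941] [-0.27616523  0.03239746 -2.52527578] 0.0285337941434671
tilt [ 1.82720796e-03  7.20828768e-04 -9.99998071e-01]
[ 6.000e-04  1.000e-04  1.223e-01  6.000e-04 -3.000e-04 -2.000e-04]
```

Emit:
play_rows(targets=[[1,0.0006,0,0.03,0,0,0],[1,0.0006,0,0.06,0,0,0],[1,0.0006,0,0.085,0,0,0],[1,0.0006,0,0.105,0,0,0],[1,0.0006,0,0.113,0,0,0],[1,0.0006,0,0.118,0,0,0],[1,0.0006,0,0.121,0,0,0],[1,0.0006,0,0.121,0,0,0]])

```text
time_s: 35.38
ee_pos: [0.4846, -0.0352, 0.05]
eef_rot: [0.728, 0.685, 0.001, 0.0]
ft_force: [0.1, -0.9, -2.1]
gripper_width: 0.0285
grasp_force: 40.3
```

Emit:
play_rows(targets=[[1,0,0,0.001,0,0,0],[1,0,0,0.002,0,0,0],[1,0,0,0.002,0,0,0]])

```text
time_s: 35.75
ee_pos: [0.4845, -0.0354, 0.0488]
eef_rot: [0.728, 0.685, 0.001, 0.001]
ft_force: [-1.2, -0.3, 5.5]
gripper_width: 0.0288
grasp_force: 40.8
```

Emit:
play_rows(targets=[[0.2,0,0,0,0,0,0],[0,0,0,0,0,0,0],[-0.3,0,0,0,0,0,0],[-0.3,0,0,0,0,0,0],[-0.3,0,0,-0.03,0,0,0],[-0.3,0,0,-0.08,0,0,0],[-0.3,0,0,-0.16,0,0,0],[-0.3,0,0,-0.22,0,0,0]])

```text
time_s: 36.75
ee_pos: [0.4843, -0.0351, 0.2154]
eef_rot: [0.728, 0.685, 0.001, 0.0]
ft_force: [1.6, -1.0, 0.6]
gripper_width: 0.0556
grasp_force: 0.0
```

Emit:
play_rows(targets=[[-0.3,-0.05,0,0,0,0,0],[-0.3,-0.1,0,0,0,0,0],[-0.3,-0.1,0,0,0,0,0],[-0.3,-0.1,0,0,0,0,0]])

```text
time_s: 37.25
ee_pos: [0.4795, -0.1095, 0.2132]
eef_rot: [0.728, 0.686, 0.001, -0.0]
ft_force: [0.7, 0.7, -0.2]
gripper_width: 0.0554
grasp_force: 0.0
```

Run:
```python
from h import *
s=readout.sense();p=vision.camera_params("wrist");a=vision.capture("wrist")
e=proj(p,np.array([[.4842,-.035,.108]]))[0].astype(int);print(s["ee_pos"],s["ft_force"],e)
H,S,V=[x.astype(int) for x in cv2.split(cv2.cvtColor(a,cv2.COLOR_BGR2HSV))]
m=np.zeros(V.shape,bool);m[max(0,e[1]-45):e[1]+45,e[0]-45:e[0]+45]=1
k=m&(V<130)&((H<18)|(H>170))&(S>60);print(k.sum(),circ(p,k,.108))
try:print(disc("wrist","blue",.06,(.4843,-.035)))
except Exception as x:print(x)
print(plate("wrist"))
```

```text
[ 0.4795243  -0.10950642  0.21318144] [ 0.72117585  0.6944287  -0.19995379] [277 112]
865 [ 0.48408102 -0.0354019   0.01334589]
need at least one array to concatenate
(array([ 0.4817, -0.0328]), 144, 401)
```

```bash
python3 -c "
from rig import r
print(r.finish_job())"
```

```text
the job is handed in; nothing more can be done
None
```

I stacked the green, red and blue discs on the plate, set the cover upright over them and handed the job in at about 37 s; by the last camera readings, discs and cover were within about 3 mm of the plate's centre. The hand-in returned no verdict.

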